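Nip an enamelled medallion against the stop of a rack clamp

ROBOT

A 7-joint arm with a two-finger parallel gripper is mounted at the origin on the work surface. World frame = base frame: x ahead of the robot, y to its left, z up, the work surface at z = 0. Lengths are in m, angles in rad, forces in N, time in s.
With the tool pointing down it reaches from about 0.4 to 0.85 m from the base axis. Payload 10.4 kg.
Tool frame: the origin (TCP) lies between the finger pads; the fingertips stand manip.tip_extent ahead of it and the grasp point (between the pads) lies 6 mm ahead of it (manip.tip_extent is the distance from the TCP to the fingertips, in m); z points along the fingers, y is the line along which they close (so a half turn about z gives the same grasp; the last joint's range is limited). The gripper opens to 85 mm and grips with 20 to 120 N. Pads are 22 mm wide; open, the fingers measure 114 mm over their backs; the gripper's body (76 mm by 85 mm) begins 54 mm behind the grasp point. The pads swing forward as they close: fully open they stand 13 mm farther back than shut.
Start: joints at [1.14, 0.332, -0.065, 1.46, 0.022, 1.35, -0.088], TCP at [0.248, -0.574, 0.256] pointing down, gripper open.
Joint ranges: [-2.6, 2.6], [-0.5, 2.12], [-1.47, 1.34], [0.16, 2.42], [-1.27, 4.41], [0.06, 2.06], [-2.6, 2.6]. Speed limits (rad/s): [2.22, 2.22, 2.79, 2.79, 3.14, 3.14, 3.14].

INTERFACE

Orientations are given as a unit quaternion [x, y, z, w].
In Python, from workcell import get_obs, optics, workorder, manip gives the robot as it stands.
- The arm moves only by the tool jog_arm, never from a script. Its argument "increments" is a list of rows, each a list of 7 numbers: the shift along the tool's x, y, z in m, then the turn, a rotation vector about the tool's x, y, z in rad, then the opening, from -1 (shut) to 1 (fully open). A call has 1 to 5 rows; each row is the pose to reach, as a shift and turn from the pose commanded when the call began, along the tool's axes at that moment; what a row does not reach only later rows make up. A row lasts 1/12 s, in which the tool goes at most 41.7 mm and 7.16 degrees, less where a joint would pass 70% of its speed; a pose out of reach is approached as far as the arm can. A call with a gripper value outside its range is refused whole. The fingers move at their own pace and stop on an object; "grip_force" is the grip in N (left out, the last holds). Time passes only in rows, so rows that repeat a pose let the fingers close. It gives the time, the measured TCP pose, the force, the opening and the grip force at its end, in the units of the state.
- get_obs(): the state, without advancing time (a new reading comes with each control period).
- optics.camera(name): name is "side" or "top" or "wrist"; returns a dict with "color" (480x640x3 uint8, red, green, blue), "depth" (480x640 float32, m along the optical axis (not along the pixel's ray), 0 where there is no reading), "K" (3x3 intrinsics, pixels), "k1" (the pictures are not rectified: a ray, as slopes to the right and down, at radius r is drawn at 1 + k1 r^2 times it, then the intrinsics apply), "R" (3x3) and "t" (3): a world point X has camera coordinates R X + t. Camera axes: x right, y down, z forward; pixel columns grow to the right and rows downward; lengths in m; the calibration is good to about 2 mm. A picture is of the moment at which its call begins.
- workorder.hand_in(): hands the job in; it is judged then, once.
The state is a dict: "clock": time; "joint_pos": joint angles; "joint_velocities": joint speeds; "tau": joint torques, N m; "position": TCP position; "ee_rot": TCP orientation; "ft_force": force on the tool from outside, world axes, zero at the start; "torque": the same for the moment, N m; "grip_width": opening from 0.0 (shut) to 1.0 (fully open); "grasp_force": force on a finger pad.
Only numpy, scipy, OpenCV 4.12 (cv2) and the standard library are available. Lean on these libraries where they do the work, as an engineer would, in place of code of your own. Each camera call takes 0.05 s, during which the arm holds its last target. There are 200 camera calls.

TASK

On the jeweller's rack clamp, wind the handwheel anticlockwise (seen from above) until the sliding jaw has carried the green enamelled medallion up to the brass stop pad and holds it lightly nipped between jaw and pad, then let go of the wheel. Enamel chips: go gently, never squeezing the medallion with more than 40 N, and move the jaw by the wheel only, without touching the jaw, the medallion or the stop. Leave the jar, the brush and the steel stake where they stand.

Things in the scene. Friction and masses are not known exactly. Their poses are not given: they have to be found in the camera images.
- clamp: Grey base plate 120 x 400 x 16 mm (x, y, z), fixed to the bench, at another place and yaw each time. Origin: centre of its underside; its y axis runs along the slide, from the handwheel end (-y) to the stop end (+y). A green gearbox 66 mm square, its top 72 mm above the bench, stands at its y = -100 mm, under the wheel.
- wheel: Three-spoked steel handwheel, axle vertical, rim centre-line radius 55 mm. Origin on the axle, 84 mm above the bench; the 12 mm thick rim lies 90 to 102 mm above the bench. The red handle stands on the rim on the wheel's own +x axis. Turning anticlockwise seen from above drives the jaw towards the stop, 8 mm per radian (50 mm a turn); 0.7 to 2 turns are needed.
- hub (a point): Top centre of the wheel hub, on the axle, 102 mm above the bench. The bare wheel drags with about 0.12 Nm (2.2 N at the handle) and stays where it is left; squeezing the medallion with 10 N adds about 0.08 Nm (1.5 N at the handle).
- handle_top (a point): Centre of the top of the upright red handle, 55 mm from the axle: a fixed round post, 18 mm in diameter, from 104 to 144 mm above the bench. It may be pushed round or held.
- jaw: Aluminium sliding jaw, 56 mm wide, 18 mm thick and 20 mm high, its top 38.5 mm above the bench, on a toothed steel bar that runs through the gearbox. Origin at the height of the bench, below the middle of the face that pushes; the face looks along the clamp's +y. Slides along the clamp's y.
- jaw_face (a point): Middle of the jaw's pushing face, 22.5 mm above the bench.
- stop: Green stop block 50 x 26 mm, its top 50 mm above the bench, fixed on the base plate; axes as the clamp's. Origin on the top of the base plate, 2 mm in front of the block's face towards the jaw. A screw with a flat brass pad, 42 mm wide, 19 to 37 mm above the bench, stands out of it towards the jaw (-y).
- stop_front (a point): Point 34 mm above the stop block's origin. The pad's face lies 6 to 16 mm in front of this point, towards the jaw (-y): how far the pad is screwed out differs each time and is not measured.
- medallion: Round medallion, brass with a green enamel top, diameter 44 mm, 10 mm thick, loose, lying flat on the base plate between jaw and stop. Origin: centre of its underside, 16 mm above the bench.
- jar: Bystander: closed green glass jar, diameter 48 mm, 60 mm high. Origin: centre of its underside.
- brush: Bystander: brush 160 mm long, lying along its x.
- mandrel_block: Bystander: small steel stake, diameter 52 mm, 55 mm high. Origin: centre of its underside.

How it is judged:
By the outcome, as a careful person would: the job done as asked, in the order asked, and still so for the second after the job is handed in, with the robot touching nothing.
It also fails if it takes over 72 s, if anything falls off the work surface, if the arm or the gripper's body presses on something with over 40 N, if the wrist force passes 120 N, or if a joint passes its speed limit or range.

## Working session

There is one attempt and no reset: what is moved stays moved. The work goes in short steps, Python scripts to look and compute and a tool call to move; the robot and the scene stay as the last step left them, time stands still between calls to the robot, and variables do not carry over. Pictures are saved under pics/ and viewed, at most 10 in all, crops included, and the job is handed in when it is done.

Besides the shell and the picture viewer there is one more tool, called after ">>>" as name(argument=value, ...) on one line, values as JSON. jog_arm: Moves the arm, as the interface text tells. Its arguments: {"type":"object","properties":{"increments":{"type":"array"},"grip_force":{"type":"number"}},"required":["increments"]}

```bash
mkdir -p pics
python3 - <<'E'
from workcell import get_obs, optics, manip
import cv2,numpy as np
o=get_obs(); print(o); print({k:getattr(manip,k) for k in dir(manip) if k[0]!='_'})
a=[]
for n in("top","side"):
    c=optics.camera(n); np.savez(f"pics/{n}.npz",**c); cv2.imwrite(f"pics/{n}.png",c["color"][:,:,::-1]); print(n,c["K"].tolist(),c["k1"],c["R"].tolist(),c["t"])
E
```

```text
{'clock': 0.0, 'joint_pos': array([ 1.14039125,  0.33289071, -0.06471847,  1.46095886,  0.02162718,
        1.34994261, -0.08853047]), 'joint_velocities': array([-1.03669936e-03, -1.18992673e-03, -5.89504320e-04,  8.56266357e-04,
        4.01470921e-04, -1.59151658e-05, -5.48939901e-04]), 'tau': array([-8.54364171e-04, -6.25439215e+01,  4.94888972e-02, -3.91598690e+01,
        1.62816863e-02,  9.89237189e-03, -1.33650215e-05]), 'position': array([ 0.24772618, -0.5734157 ,  0.25549585]), 'ee_rot': array([ 9.79282075e-01,  2.02499513e-01, -1.97096633e-04, -7.25123409e-04]), 'ft_force': array([-0.22112954, -0.12707679, -0.20493806]), 'torque': array([0.02176826, 0.04534759, 0.02228762]), 'grasp_force': 0.0, 'grip_width': 1.0027868856956053}
{'MotionError': <class 'workcell.MotionError'>, 'tip_extent': 0.025}
top [[455.42843982052267, 0.0, 325.35701655906155], [0.0, 455.42843982052267, 241.1606473983709], [0.0, 0.0, 1.0]] -0.009258329126981475 [[0.02940235323759801, -0.999434388844933, 0.016321887704760833], [-0.9949369278689126, -0.030832196732599758, -0.09565503231619651], [0.09610416841564079, -0.01342676576088145, -0.9952807195833449]] [0.04080655 0.57050245 0.69050915]
side [[504.8784231169155, 0.0, 318.1583671740729], [0.0, 504.8784231169155, 242.19324234335176], [0.0, 0.0, 1.0]] -0.09139225743705785 [[-0.9661014847958953, -0.2580624294510892, 0.007190520215415901], [-0.1774882702866956, 0.6437166409147949, -0.7443969372048828], [0.1874722245715444, -0.7204392193066496, -0.6676986568048656]] [0.58048301 0.15881134 0.76827206]
```

View pics/top.png

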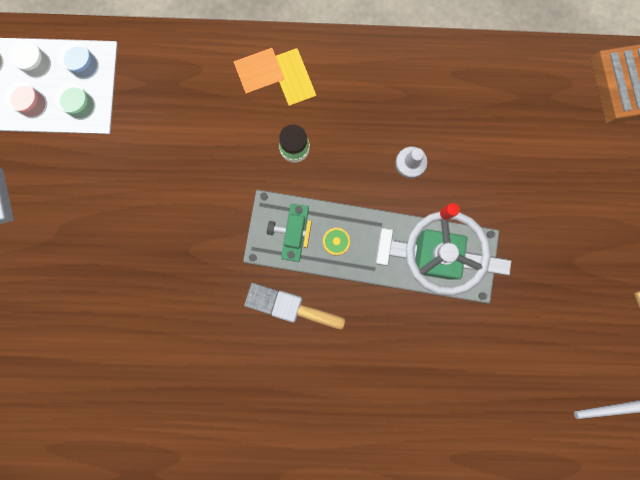

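View pics/side.png

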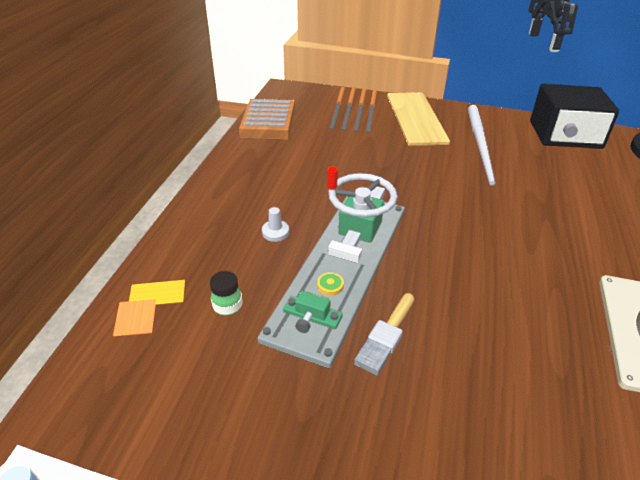

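Top view: hub ≈(448,252), red handle top ≈(451,210), jaw face ≈(379,246), medallion (337,241), brass pad ≈(307,234). Side view agrees. I'll turn these into positions.

```bash
cat > h.py <<'E'
import numpy as np,cv2
def w(c,uv,z):
    K,R,t=c["K"],c["R"],c["t"]; k=float(c["k1"])
    d=(np.array(uv,float)-K[:2,2])/K[0,0]; s=d.copy()
    for _ in range(8): s=d/(1+k*(s@s))
    r=R.T@np.append(s,1); o=-R.T@t
    return o+r*(z-o[2])/r[2]
def blobs(c,lo,hi,amin=20):
    m=cv2.inRange(cv2.cvtColor(c["color"],cv2.COLOR_RGB2HSV),lo,hi)
    n,l,s,ce=cv2.connectedComponentsWithStats(m)
    return [(s[i,:].tolist(),ce[i].round(1)) for i in range(1,n) if s[i,4]>=amin]
E
python3 - <<'E'
from h import *
c=np.load("pics/top.npz"); c={k:c[k] for k in c}
for n,uv,z in [("hub",(448.5,252.5),.102),("handle",(453,210.5),.144),("med",(336.5,241),.026),("c1",(257,191),.016),("c2",(498,229),.016),("c3",(490,302),.016),("c4",(244,263),.016),("stake",(411,162),.01),("jar",(293,138),.06)]:
    print(n,w(c,uv,z).round(4))
print("red",blobs(c,(0,200,120),(6,255,255)))
print("yel",blobs(c,(22,150,150),(34,255,255)))
im=c["color"][180:310,230:520,::-1]; cv2.imwrite("pics/crop.png",cv2.resize(im,None,fx=2.75,fy=2.75,interpolation=cv2.INTER_CUBIC))
c=np.load("pics/side.npz"); c={k:c[k] for k in c}
for n,uv,z in [("hub",(363,192),.102),("handle",(333,170),.144),("med",(330.5,282.5),.026)]:
    print(n,w(c,uv,z).round(4))
E
```

```text
hub [ 0.5511 -0.1155  0.102 ]
handle [ 0.604  -0.1093  0.144 ]
med [0.5699 0.0404 0.026 ]
c1 [0.6479 0.1705 0.016 ]
c2 [ 0.5985 -0.2205  0.016 ]
c3 [ 0.481  -0.2069  0.016 ]
c4 [0.5312 0.186  0.016 ]
stake [ 0.7059 -0.0793  0.01  ]
jar [0.7233 0.1128 0.06  ]
red [([441, 204, 19, 11, 132], array([451.4, 208.8]))]
yel [([276, 49, 40, 56, 1319], array([294.5,  77.3])), ([304, 221, 7, 26, 76], array([307. , 233.6])), ([323, 228, 27, 27, 95], array([335.2, 242. ])), ([333, 238, 7, 7, 39], array([336.1, 240.9]))]
hub [ 0.5505 -0.1139  0.102 ]
handle [ 0.6038 -0.1054  0.144 ]
med [0.5687 0.0428 0.026 ]
```

View pics/crop.png

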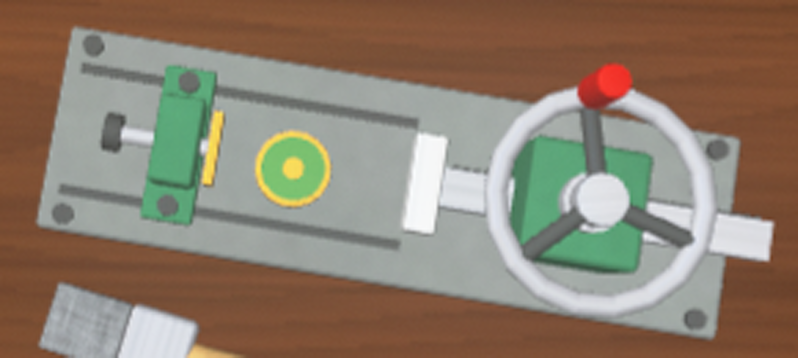

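Run:
```python
from h import *
c=np.load("pics/top.npz"); c={k:c[k] for k in c}
u=np.array([.126,.992,0]); 
jf=w(c,(379.4,246.2),.0385); pa=w(c,(307,233.6),.028)
pl=w(c,(310.5,232),.019); med=w(c,(336.5,241),.026)
for n,p in(("jaw",jf),("pad",pa),("padlow",pl),("med",med)): print(n,p.round(4),(p@u).round(4))
g=(pa-jf)@u-.044; print("travel",g,"rad",g/.008,"turns",g/.05)
```

```text
jaw [ 0.5626 -0.0259  0.0385] 0.0452
pad [0.58   0.0873 0.028 ] 0.1597
padlow [0.5837 0.082  0.019 ] 0.1549
med [0.5699 0.0404 0.026 ] 0.1119
travel 0.07044974403670319 rad 8.8062180045879 turns 1.4089948807340638
```

>>> jog_arm(increments=[[0.037,-0.019,0,0,0,0.12,-1],[0.073,-0.038,0,0,0,0.24,-1],[0.11,-0.057,0,0,0,0.36,-1],[0.146,-0.076,0,0,0,0.409,-1],[0.183,-0.095,0,0,0,0.409,-1]])

```text
clock: 0.52
position: [0.3782, -0.413, 0.2561]
ee_rot: [1.0, -0.003, -0.0, -0.0]
ft_force: [1.2, 0.1, 0.7]
grip_width: 0.297
grasp_force: 0.0
```

>>> jog_arm(increments=[[0.025,-0.03,0,0,0,0,-1],[0.05,-0.06,0,0,0,0,-1],[0.075,-0.09,0,0,0,0,-1],[0.1,-0.12,0,0,0,0,-1],[0.125,-0.15,0,0,0,0,-1]])

```text
clock: 0.93
position: [0.5034, -0.2632, 0.2561]
ee_rot: [1.0, -0.001, -0.0, -0.0]
ft_force: [0.5, -0.4, 0.2]
grip_width: 0.002
grasp_force: 0.0
```

>>> jog_arm(increments=[[0.025,-0.03,0,0,0,0,-1],[0.05,-0.06,0,0,0,0,-1],[0.075,-0.09,0,0,0,0,-1],[0.096,-0.12,0.01,0,0,0,-1],[0.096,-0.12,0.04,0,0,0,-1]])

```text
clock: 1.35
position: [0.6042, -0.1362, 0.2195]
ee_rot: [1.0, 0.004, 0.004, -0.002]
ft_force: [1.1, 1.0, -0.6]
grip_width: 0.001
grasp_force: 0.0
```

Run:
```python
from h import *
from workcell import get_obs,optics
o=get_obs();print(o["position"],o["grip_width"],o["ft_force"],o["joint_pos"].round(2))
c=optics.camera("side"); im=c["color"][130:270,260:460,::-1]; cv2.imwrite("pics/a.png",cv2.resize(im,None,fx=3,fy=3))
print("red",blobs(c,(0,200,120),(6,255,255)))
```

```text
[ 0.6041728  -0.13621458  0.21951561] 0.001085885458804466 [ 1.10589146  0.95063578 -0.57531933] [ 0.43  0.36 -0.36  1.52  0.12  1.28 -1.5 ]
red [([327, 167, 11, 22, 190], array([331.7, 177.2]))]
```

View pics/a.png

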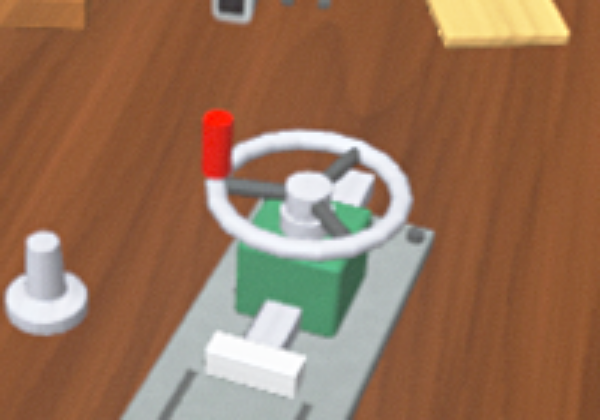

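The shut fingertips appear at crop (233,10), image ≈(338,133), matching the projected TCP; the handle is still at (332,170). I'll descend behind the handle.

>>> jog_arm(increments=[[0,0.006,0,0,0,0,-1],[0,0.006,0.02,0,0,0,-1],[0,0.006,0.04,0,0,0,-1],[0,0.006,0.06,0,0,0,-1],[0,0.006,0.078,0,0,0,-1]])

```text
clock: 1.82
position: [0.5985, -0.1538, 0.1388]
ee_rot: [1.0, -0.002, 0.0, 0.001]
ft_force: [-0.1, -0.7, -0.3]
grip_width: 0.003
grasp_force: 0.0
```

>>> jog_arm(increments=[[0,0,0,0,0,0,-1],[0,0,0,0,0,0,-1]])

```text
clock: 1.98
position: [0.5984, -0.1529, 0.1391]
ee_rot: [1.0, -0.002, -0.0, 0.0]
ft_force: [0.4, -0.1, 0.7]
grip_width: -0.0
grasp_force: 0.0
```

>>> jog_arm(increments=[[0.004,-0.0186,0,0,0,0,-1],[0.0076,-0.0374,0,0,0,0,-1],[0.0043,-0.0562,0,0,0,0,-1],[-0.0053,-0.0728,0,0,0,0,-1],[-0.02,-0.085,0,0,0,0,-1]])

```text
clock: 2.4
position: [0.5806, -0.0657, 0.141]
ee_rot: [1.0, -0.001, 0.002, 0.0]
ft_force: [1.5, -0.1, 0.1]
grip_width: -0.001
grasp_force: 1.0
```

Run:
```python
from h import *
from workcell import get_obs,optics
o=get_obs();print(o["position"],o["grip_width"],o["ft_force"],o["joint_pos"].round(2))
c=optics.camera("side"); im=c["color"][130:270,260:460,::-1]; cv2.imwrite("pics/b.png",cv2.resize(im,None,fx=3,fy=3))
print("red",blobs(c,(0,200,120),(6,255,255)))
o=get_obs();print(o["position"],o["ft_force"])
```

```text
[ 0.58062453 -0.06567509  0.14100097] -0.0007498117624910503 [ 1.45961505 -0.1348292   0.12313646] [ 0.35  0.36 -0.38  1.7   0.15  1.11 -1.65]
red [([347, 187, 10, 22, 176], array([351.3, 197.4]))]
[ 0.57800158 -0.06304876  0.14091053] [-0.0098925   2.62951265 -0.25690433]
```

View pics/b.png

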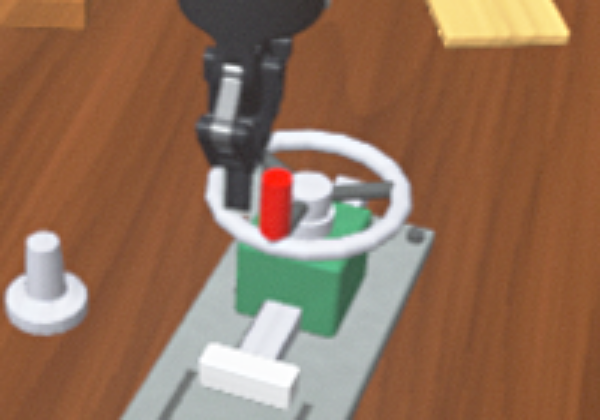

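The pusher sits just behind the handle, and the wheel has turned (jaw moved off its original place). Continuing round.

>>> jog_arm(increments=[[-0.018,-0.0066,0.002,0,0,0,-1],[-0.037,-0.0066,0.002,0,0,0,-1],[-0.055,0,0.002,0,0,0,-1],[-0.07,0.0122,0.002,0,0,0,-1],[-0.079,0.0288,0.002,0,0,0,-1]])

```text
clock: 2.87
position: [0.5003, -0.0947, 0.1391]
ee_rot: [1.0, 0.0, 0.002, 0.0]
ft_force: [1.7, 1.6, 0.0]
grip_width: 0.001
grasp_force: 1.1
```

>>> jog_arm(increments=[[-0.0033,0.0188,0,0,0,0,-1],[0,0.0376,0,0,0,0,-1],[0.0096,0.0542,0,0,0,0,-1],[0.0242,0.0664,0,0,0,0,-1],[0.042,0.073,0,0,0,0,-1]])

```text
clock: 3.28
position: [0.542, -0.1708, 0.1386]
ee_rot: [1.0, -0.002, 0.001, 0.001]
ft_force: [-2.8, 1.7, -0.2]
grip_width: 0.002
grasp_force: 1.3
```

>>> jog_arm(increments=[[0.0192,0,0,0,0,0,-1],[0.0371,-0.0066,0,0,0,0,-1],[0.0517,-0.0188,0,0,0,0,-1],[0.0613,-0.0354,0,0,0,0,-1],[0.0646,-0.0542,0,0,0,0,-1]])

```text
clock: 3.7
position: [0.6079, -0.1158, 0.1384]
ee_rot: [1.0, -0.002, 0.001, 0.001]
ft_force: [-2.3, -2.7, -0.3]
grip_width: -0.002
grasp_force: 1.7
```

Run:
```python
from h import *
from workcell import get_obs,optics
o=get_obs();print(o["position"],o["ft_force"])
c=optics.camera("top"); np.savez("pics/t2.npz",**c); im=c["color"][180:310,230:520,::-1]; cv2.imwrite("pics/c.png",cv2.resize(im,None,fx=2.75,fy=2.75,interpolation=cv2.INTER_CUBIC))
print("yel",blobs(c,(22,150,150),(34,255,255)))
c=optics.camera("side"); print("red",blobs(c,(0,200,120),(6,255,255)))
o=get_obs();print(o["position"],o["ft_force"])
```

```text
[ 0.60788327 -0.11577512  0.13837579] [-2.29442241 -2.67868161 -0.25926275]
yel [([276, 49, 40, 56, 1318], array([294.5,  77.3])), ([304, 221, 7, 26, 77], array([307. , 233.5])), ([318, 227, 26, 27, 91], array([329.9, 241.4])), ([328, 237, 7, 7, 38], array([330.9, 239.9]))]
red [([329, 175, 10, 22, 191], array([333.2, 185.4]))]
[ 0.60790981 -0.11128748  0.13845268] [-0.3340369   0.43421324  0.51391596]
```

View pics/c.png

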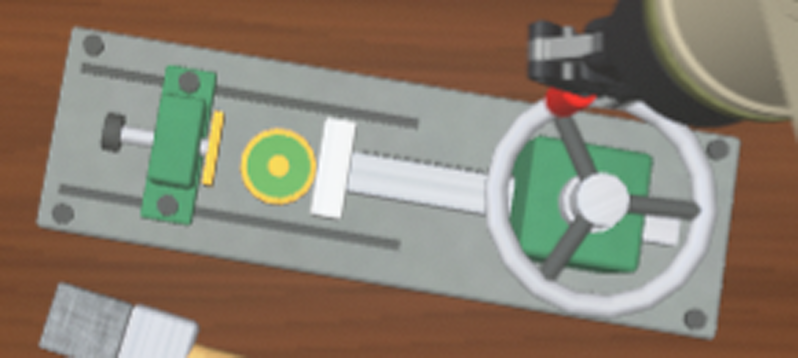

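Jaw is now carrying the medallion (centre at image (331,240)); by the pixels, about 13–18 mm (≈95–127°) remains. Next: 60° more, slower.

>>> jog_arm(increments=[[-0.0012,-0.0114,0,0,0,0,-1],[-0.0048,-0.0224,0,0,0,0,-1],[-0.0105,-0.0323,0,0,0,0,-1],[-0.0182,-0.0409,0,0,0,0,-1],[-0.0275,-0.0476,0,0,0,0,-1]])

```text
clock: 4.22
position: [0.5785, -0.0648, 0.1366]
ee_rot: [1.0, -0.0, 0.0, -0.0]
ft_force: [2.2, -1.3, -0.8]
grip_width: -0.002
grasp_force: 1.0
```

>>> jog_arm(increments=[[0,0,0,0,0,0,-1],[0,0,0,0,0,0,-1]])

```text
clock: 4.38
position: [0.5785, -0.0654, 0.1367]
ee_rot: [1.0, -0.0, 0.0, 0.0]
ft_force: [0.1, -0.5, 0.6]
grip_width: -0.002
grasp_force: 0.0
```

Run:
```python
from h import *
from workcell import get_obs,optics
o=get_obs();print(o["position"],o["ft_force"])
c=optics.camera("top"); im=c["color"][200:290,280:400,::-1]; cv2.imwrite("pics/d.png",cv2.resize(im,None,fx=6,fy=6,interpolation=cv2.INTER_CUBIC))
print("yel",blobs(c,(22,150,150),(34,255,255)))
c=optics.camera("side"); print("red",blobs(c,(0,200,120),(6,255,255)))
b=blobs(c,(0,200,120),(6,255,255))[0][1]; p=w(c,b,.124)-[.551,-.1148,0]; print("post",p,np.degrees(np.arctan2(p[1],p[0])))
```

```text
[ 0.57849118 -0.06535304  0.13666036] [ 0.14744748 -0.51453984  0.55951436]
yel [([276, 49, 40, 56, 1306], array([294.4,  77.1])), ([304, 221, 7, 25, 71], array([306.9, 233.4])), ([313, 227, 26, 25, 90], array([324.8, 238.3])), ([323, 236, 7, 7, 40], array([325.7, 239. ]))]
red [([350, 187, 9, 23, 188], array([353.9, 197.8]))]
post [0.00651587 0.05087046 0.124     ] 82.70087022531564
```

View pics/d.png

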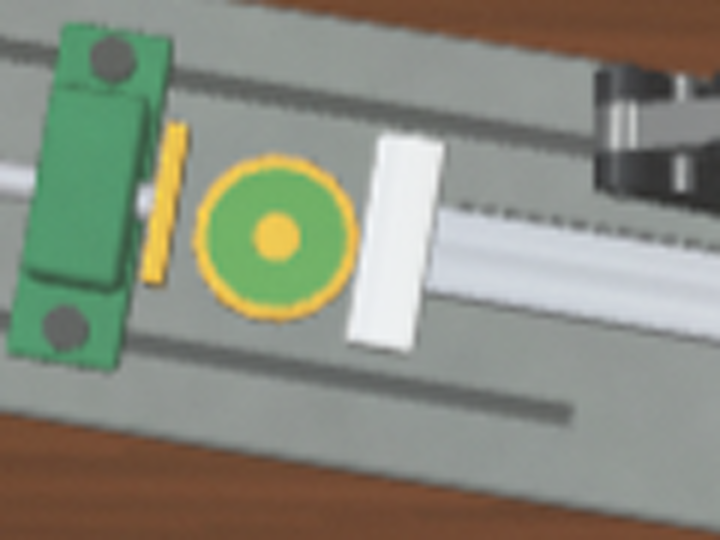

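Gap between medallion edge (crop x≈195) and pad face (≈176) is about 19 px ≈ 5 mm, ≈36–45° of wheel. Slower from here, watching force.

>>> jog_arm(increments=[[-0.0043,-0.0022,0,0,0,0,-1],[-0.0087,-0.0041,0,0,0,0,-1],[-0.0133,-0.0055,0,0,0,0,-1],[-0.0156,-0.0061,0,0,0,0,-1],[-0.0179,-0.0066,0,0,0,0,-1]])

```text
clock: 4.9
position: [0.561, -0.0596, 0.1365]
ee_rot: [1.0, -0.001, 0.0, 0.0]
ft_force: [2.3, -2.2, 0.4]
grip_width: -0.005
grasp_force: 1.2
```

```bash
cat > m.py <<'E'
from h import *
from workcell import get_obs,optics
def m(v=True):
    o=get_obs();print("TCP",(o["position"]-[.551,-.1155,0]).round(4),"F",o["ft_force"].round(2),"T",o["torque"].round(2))
    c=optics.camera("side")
    b=blobs(c,(0,200,120),(6,255,255))[0][1]; p=w(c,b,.124)-[.551,-.1148,0]; a=np.arctan2(p[1],p[0]); print("post",b,np.degrees(a))
    f=o["ft_force"]; print("Ft",f[0]*np.sin(a)-f[1]*np.cos(a))
    c=optics.camera("top"); print("med",blobs(c,(22,150,150),(34,255,255),15)[1:])
    return c
E
python3 -c "from m import *;m()"
```

```text
TCP [0.01   0.0559 0.1365] F [ 2.33 -2.15  0.43] T [-0.42 -0.49  0.04]
post [363.4 199.5] 100.60855236169455
Ft 1.891661094844388
med [([304, 221, 7, 25, 71], array([306.9, 233.4])), ([311, 226, 26, 26, 72], array([320. , 236.9])), ([321, 236, 7, 7, 40], array([324.1, 238.8]))]
```

>>> jog_arm(increments=[[-0.0019,-0.0003,0,0,0,0,-1],[-0.0038,-0.0006,0,0,0,0,-1],[-0.0058,-0.0007,0,0,0,0,-1],[-0.0077,-0.0008,0,0,0,0,-1],[-0.0096,-0.0008,0,0,0,0,-1]])

```text
clock: 5.42
position: [0.5515, -0.0587, 0.1364]
ee_rot: [1.0, -0.001, 0.0, 0.0]
ft_force: [2.3, -1.7, 0.3]
grip_width: 0.002
grasp_force: 1.3
```

```bash
python3 -c "
from m import *
c=m();im=c['color'][205:275,285:375,::-1]; cv2.imwrite('pics/e.png',cv2.resize(im,None,fx=8,fy=8,interpolation=cv2.INTER_CUBIC))"
```

```text
TCP [0.0005 0.0568 0.1364] F [ 2.29 -1.72  0.31] T [-0.37 -0.54  0.04]
post [369.4 199.1] 111.78587606435194
Ft 1.490336882273455
med [([304, 221, 7, 25, 72], array([306.9, 233.3])), ([310, 226, 27, 26, 95], array([322.2, 238.8])), ([320, 236, 7, 7, 39], array([323.2, 238.8]))]
```

View pics/e.png

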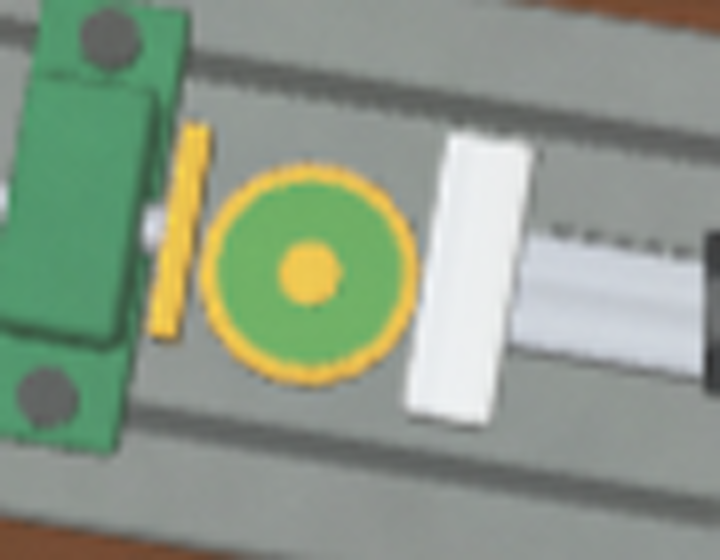

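Gap is now about 8 px ≈ 1.7 mm (pad edge x≈193, medallion edge ≈201). Fine steps.

>>> jog_arm(increments=[[-0.001,0,0,0,0,0,-1],[-0.002,0,0,0,0,0,-1],[-0.003,0,0,0,0,0,-1],[-0.004,0,0,0,0,0,-1],[-0.005,0,0,0,0,0,-1]])

```text
clock: 5.93
position: [0.5465, -0.0585, 0.1363]
ee_rot: [1.0, -0.001, 0.0, -0.0]
ft_force: [2.7, -1.3, 0.2]
grip_width: -0.003
grasp_force: 1.1
```

>>> jog_arm(increments=[[-0.0005,0,0,0,0,0,-1],[-0.001,0,0,0,0,0,-1],[-0.0015,0,0,0,0,0,-1],[-0.002,0,0,0,0,0,-1],[-0.0025,0.0005,0,0,0,0,-1]])

```text
clock: 6.35
position: [0.544, -0.0588, 0.1363]
ee_rot: [1.0, -0.0, -0.0, -0.0]
ft_force: [3.0, 0.4, -0.4]
grip_width: 0.004
grasp_force: 1.1
```

```bash
python3 -c "
from m import *
m()"
```

```text
TCP [-0.007   0.0567  0.1363] F [ 2.96  0.35 -0.37] T [ 0.21 -0.4   0.01]
post [373.9 198.5] 120.56189222619957
Ft 2.7316021719458905
med [([304, 221, 7, 25, 73], array([306.9, 233.2])), ([310, 226, 26, 26, 86], array([321.3, 237.3])), ([320, 236, 7, 7, 38], array([322.7, 238.5]))]
```

>>> jog_arm(increments=[[-0.0005,0,0,0,0,0,-1],[-0.001,0.0002,0,0,0,0,-1],[-0.0015,0.0003,0,0,0,0,-1],[-0.002,0.0004,0,0,0,0,-1],[-0.0025,0.0005,0,0,0,0,-1]])

```text
clock: 6.87
position: [0.5416, -0.0597, 0.1363]
ee_rot: [1.0, -0.001, 0.0, 0.0]
ft_force: [2.0, 0.4, -0.0]
grip_width: 0.004
grasp_force: 1.2
```

>>> jog_arm(increments=[[-0.0005,0,0,0,0,0,-1],[-0.001,0.0002,0,0,0,0,-1],[-0.0015,0.0003,0,0,0,0,-1]])

```text
clock: 7.12
position: [0.5402, -0.0601, 0.1364]
ee_rot: [1.0, -0.001, 0.0, 0.0]
ft_force: [3.1, -0.8, 0.2]
grip_width: -0.003
grasp_force: 1.5
```

```bash
python3 -c "
from m import *
c=m();im=c['color'][205:275,285:375,::-1]; cv2.imwrite('pics/f.png',cv2.resize(im,None,fx=8,fy=8,interpolation=cv2.INTER_CUBIC))"
```

```text
TCP [-0.0108  0.0554  0.1364] F [ 3.15 -0.79  0.22] T [-0.08 -0.72 -0.01]
post [376.3 198.1] 125.33648636223005
Ft 2.1097448235452867
med [([304, 221, 7, 25, 72], array([306.9, 233.2])), ([309, 226, 27, 26, 71], array([318.8, 236.1])), ([319, 236, 7, 7, 36], array([322.2, 238.6])), ([327, 238, 9, 13, 17], array([332.4, 244.4]))]
```

View pics/f.png

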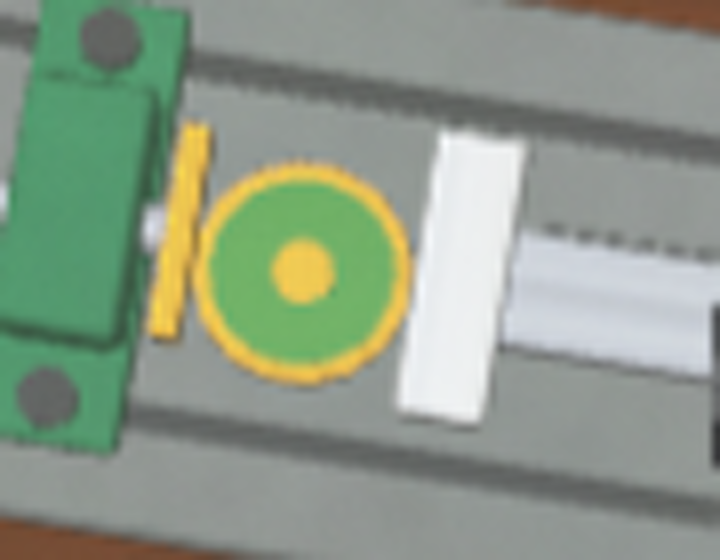

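Almost touching (pad edge ≈193, medallion ≈194). Small calls with force checks from here.

>>> jog_arm(increments=[[-0.0004,0.0001,0,0,0,0,-1],[-0.0008,0.0002,0,0,0,0,-1],[-0.0012,0.0003,0,0,0,0,-1],[-0.0015,0.0004,0,0,0,0,-1]])

```text
clock: 7.55
position: [0.5387, -0.0603, 0.1364]
ee_rot: [1.0, -0.001, 0.0, 0.0]
ft_force: [4.5, -0.2, -0.1]
grip_width: -0.002
grasp_force: 1.8
```

>>> jog_arm(increments=[[0,0,0,0,0,0,-1]])

```text
clock: 7.63
position: [0.5387, -0.0603, 0.1364]
ee_rot: [1.0, -0.001, 0.0, 0.0]
ft_force: [4.8, 0.7, 0.2]
grip_width: 0.0
grasp_force: 1.7
```

```bash
python3 -c "
from m import *
m()
from workcell import get_obs,optics
F=[]
for i in range(6): optics.camera('side');F.append(get_obs()['ft_force'].round(2).tolist())
print(F,get_obs()['clock'])"
```

```text
TCP [-0.0123  0.0552  0.1364] F [4.84 0.7  0.19] T [ 0.04 -0.89  0.05]
post [377.1 197.8] 127.15653911347312
Ft 4.281100618499201
med [([304, 221, 7, 25, 73], array([307. , 233.2])), ([309, 226, 26, 26, 70], array([318.2, 236.9])), ([319, 236, 7, 6, 36], array([322.2, 238.5])), ([327, 241, 9, 10, 15], array([331.8, 245.7]))]
[[4.89, 0.25, 0.41], [4.02, -0.43, 0.38], [4.98, -1.01, 0.51], [5.59, 0.33, 0.96], [3.69, 0.49, 0.93], [3.8, -0.53, 1.14]] 8.0333
```

Contact felt (handle tangential force up from ≈2.2 to ≈3.6 N, ~9 N nip). A touch more, then confirm.

>>> jog_arm(increments=[[-0.0002,0,0,0,0,0,-1],[-0.0004,0.0001,0,0,0,0,-1],[-0.0004,0.0001,0,0,0,0,-1]])

```text
clock: 8.28
position: [0.5382, -0.0604, 0.1364]
ee_rot: [1.0, -0.001, 0.0, 0.0]
ft_force: [5.0, 0.9, 0.5]
grip_width: -0.002
grasp_force: 1.9
```

```bash
python3 -c "
from m import *
F=[]
for i in range(8): optics.camera('side');F.append(get_obs()['ft_force'])
print(np.mean(F,0),get_obs()['position']-[.551,-.1155,0])"
```

```text
[ 4.74845999 -0.04909096  1.24116601] [-0.01281411  0.05512614  0.13633152]
```

About 10 N nip. Back off the handle and lift clear.

>>> jog_arm(increments=[[0.002,0,0,0,0,0,-1],[0.006,0,0,0,0,0,-1],[0.012,0,0,0,0,0,-1],[0.012,0,-0.02,0,0,0,-1],[0.012,0,-0.05,0,0,0,-1]])

```text
clock: 9.1
position: [0.5485, -0.0604, 0.1837]
ee_rot: [1.0, -0.001, -0.003, -0.0]
ft_force: [1.4, -0.4, -0.9]
grip_width: 0.001
grasp_force: 0.0
```

>>> jog_arm(increments=[[0,0.02,-0.03,0,0,0,-1],[0,0.05,-0.05,0,0,0,-1],[0,0.08,-0.06,0,0,0,-1],[0,0.08,-0.06,0,0,0,-1],[0,0.08,-0.06,0,0,0,-1]])

```text
clock: 9.52
position: [0.55, -0.1426, 0.2464]
ee_rot: [1.0, -0.003, -0.0, 0.0]
ft_force: [0.7, 1.1, -0.2]
grip_width: -0.005
grasp_force: 0.0
```

```bash
python3 -c "
from m import *
c=m();im=c['color'][205:275,285:375,::-1]; cv2.imwrite('pics/g.png',cv2.resize(im,None,fx=8,fy=8,interpolation=cv2.INTER_CUBIC))"
```

```text
TCP [-0.001  -0.0271  0.2464] F [ 0.66  1.12 -0.25] T [-0.03  0.01 -0.01]
post [376.9 197.6] 127.09216509250126
Ft 1.2059778830831818
med [([304, 221, 31, 31, 139], array([312.2, 237.7])), ([320, 226, 16, 15, 26], array([329.7, 230.7])), ([319, 236, 7, 6, 35], array([322.2, 238.6]))]
```

View pics/g.png

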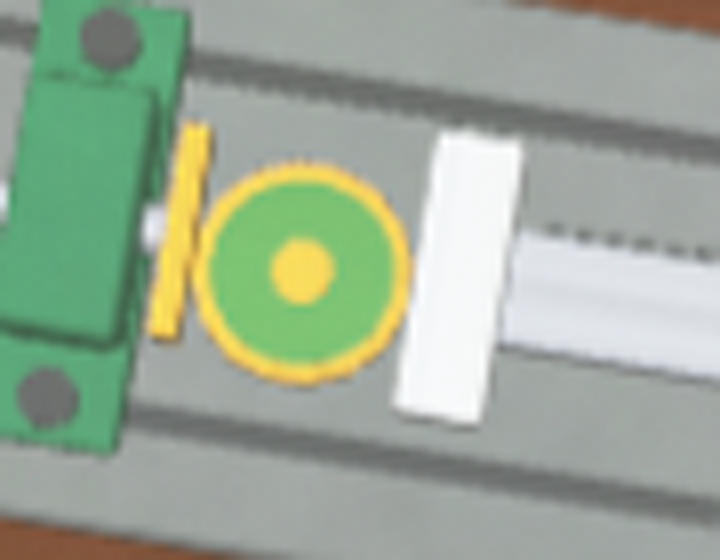

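The medallion sits flush between the pad (edge ≈193) and the jaw (≈412). The handle stayed at 127° after release, and the gripper is clear. Handing in.

```bash
python3 -c "
from workcell import workorder
print(workorder.hand_in())"
```

```text
the job is handed in; nothing more can be done
None
```

I wound the handwheel anticlockwise until the jaw had carried the medallion up to the brass pad, nipped there at roughly 10 N as estimated from the force on the handle. I then let go of the wheel, which stayed put, and handed the job in at about 9.6 s; no verdict came back.

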